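# Slide a test cartridge along the rail into the reader's corner pocket

## Robot

A 6-joint arm with a two-finger parallel gripper is mounted at the origin on the work surface. World frame = base frame: x ahead of the robot, y to its left, z up, the work surface at z = 0. Lengths are in m, angles in rad, forces in N, time in s.
With the tool pointing down it reaches from about 0.425 to 0.95 m from the base axis. Payload 3.5 kg.
Tool frame: the origin (TCP) lies midway between the tips of the shut fingers; the grasp point (between the pads) lies 19 mm behind it (ctrl.tcp_to_grasp is the distance from the TCP to the grasp point, in m); z points along the fingers, x is the direction in which the jaws open and shut, and the axes are right-handed (so a half turn about z gives the same grasp; the last joint's range is limited). The gripper opens to 85 mm and grips with 20 to 120 N. Pads are 22 mm wide; open, the fingers measure 114 mm over their backs; the gripper's body (76 mm by 85 mm) begins 54 mm behind the grasp point. The pads swing forward as they close: fully open they stand 13 mm farther back than shut.
Start: joints at [-1.28, 0.286, 1.577, -0, 1.279, -0.15], TCP at [0.288, -0.61, 0.231] pointing down, gripper open.
Joint ranges: [-2.77, 2.77], [-0.9, 2.22], [0.21, 2.48], [-1.53, 4.67], [0.24, 2.81], [-2.84, 2.84]. Speed limits (rad/s): [2.79, 2.79, 3.14, 3.14, 3.14, 3.14].

## Interface

Orientations are given as a unit quaternion [x, y, z, w].
In Python, from plant import ctrl, cams, workorder, spotter gives the robot as it stands. The module is installed in compiled form; this text tells all that it offers.
- The arm moves only by the tool send_rows, never from a script. Its argument "motion" is one flat list of numbers, 5 for each row, row after row: the shift along the tool's x, y, z in cm, then the turn about the tool's z in rad, then the finger opening in cm, from 0 to 8.54. In form: [tx, ty, tz, spin, gripper, tx, ty, tz, spin, gripper, ...]. A call has 1 to 12 rows; each row shifts and turns the pose as measured when the row begins, along the tool's axes as they then stand; what a row does not reach is not made up. A row lasts 1/10 s, in which the tool goes at most 50 mm and 8.59 degrees, less where a joint would pass 70% of its speed; a pose out of reach is approached as far as the arm can. A call is refused whole if a number of a shift passes 5 or a number of a turn 0.15, either way. A call with a gripper value outside its range is refused whole. The fingers move at their own pace and stop on an object; "grip_force" is the grip in N (left out, the last holds). Time passes only in rows, so rows that do not move let the fingers close. It gives the time, the measured TCP pose, the force and the opening at its end, in the units of the state.
- ctrl.get_state(): the state, without advancing time (a new reading comes with each control period).
- cams.read_camera(name): name is "scene" or "top"; returns (picture, depth): 420x560x3 uint8, red, green, blue; 420x560 float32, m along the optical axis (not along the pixel's ray), 0 where there is no reading.
- cams.camera_params(name): a dict with "fx", "fy", "cx", "cy" (pixels), "xyz" and "attitude" of the camera in the world. Camera axes: x right, y down, z forward; pixel columns grow to the right and rows downward; lengths in m; the calibration is good to about 2 mm. A picture is of the moment at which its call begins. camera_params takes no time and is no camera call.
- workorder.sign_off(): hands the job in, once; it reports no verdict.
Trained networks look in the newest picture that a camera, given by its name, has taken for a name from the list of things; names that differ only in an ending like _2 or _b are one class to them, and where a whole thing is asked for, a point or a joint stands for the part that bears it (a point fixed in the world has none). Each returns a list of dicts, best first, with "conf" (0 to 1); they miss things now and then, are a little off and sometimes report something else, mostly with a low value. They report only what shows in the picture. A call takes as long as a camera call.
- spotter.trace(target, camera): "mask" (420x560 bool, what is visible of it) and "bbox" ([left, top, width, height] in pixels, round what is visible of it).
The state is a dict: "time": time; "qpos": joint angles; "dq": joint speeds; "joint_efforts": joint torques, N m; "eef_pos": TCP position; "tcp_rot": TCP orientation; "contact_force": force on the tool from outside, world axes, zero at the start; "wrist_torque": the same for the moment, N m; "opening": opening from 0.0 (shut) to 1.0 (fully open).
Only numpy, scipy, OpenCV 4.12 (cv2) and the standard library are available. Lean on these libraries where they do the work, as an engineer would, in place of code of your own. Each camera call takes 0.05 s, during which the arm holds its last target.

## Task

Load the blood-test reader: push the flat white cartridge straight across the metal deck until its long side lies flat against the rail, then, keeping it against the rail, slide it along into the corner pocket until it is fully home against the end stop. Use only the fingertips or the outside of the fingers, never pick the cartridge up, leave the other things where they are, and finish clear of everything.

Things in the scene. Friction and masses are not known exactly. Their poses are not given: they have to be found in the camera images.
- cartridge_center (a point): Centre (half-way up) of the loose flat white plastic test cartridge: 40 mm along its x, 60 mm along its y, 14 mm high (z up), about 90 g, round well and oblong window on top. It starts flat on the metal deck, up to 0.5 rad askew, away from the rail and towards the end opposite the pocket. It slides easily (under 2 N) and stays where it is left.
- cartridge: The same cartridge: its origin at the centre of its underside (7 mm below the centre), same axes.
- deck: Fixed bare-metal loading deck of the reader. Origin at table level; x towards the rail (away from the robot), y along the rail towards the pocket, z up. In this frame, mm: flat deck top at z = 12, from x = -90 to 50, y = -190 to 100. White reader housing beyond the pocket: x = -90 to 62, y = 108 to 213, 58 high.
- rail (a point): Middle of the rail's face at deck-top level (deck frame x 50, y -45, z 12 mm; same axes as the deck). Straight steel rail on the deck's far side: face at x = 50, 12 thick, top at z = 30, from y = -190 to 100 (deck frame, mm).
- home (a point): Where the cartridge's centre is when fully home in the corner pocket: deck frame x 30, y 70, z 19 mm, its axes parallel to the deck's. The pocket is the corner between the rail, the end stop (face at y = 100, top at z = 30) and the lip: 43 mm wide, 45 deep, open above and towards -y, so the cartridge sticks 15 out of it.
- lip (a point): Middle of the steel lip's top: a low wall parallel to the rail, face at x = 7 mm, 10 thick, top at z = 22, from y = 55 to 100 (deck frame), with a flared lead-in out to about x = -16, y = 36.
- vial: Bystander: small clear vial with red cap, 24 mm across, 45 mm high, standing loose on the deck outside the lip; origin at the centre of its underside.
- jar: Bystander: white jar, 60 mm across, 75 mm high, standing loose on the table past one end of the deck; origin at the centre of its underside.
- bottle: Bystander: white bottle, 54 mm across, 120 mm high, standing loose on the table past one end of the deck; origin at the centre of its underside.
- roll: Bystander: roll of paper tape, 60 mm across, 22 mm high, lying loose on the table beyond the rail; origin at the centre of its underside.

How it is judged:
By the outcome, as a careful person would: the job done as asked, in the order asked, and still so for the second after the job is handed in, with the robot touching nothing.
It also fails if it takes over 54 s, if anything falls off the work surface, if the arm or the gripper's body presses on something with over 40 N, if the wrist force passes 120 N, or if a joint passes its speed limit or range.

## Working session

There is one attempt and no reset: what is moved stays moved. The work goes in short steps, Python scripts to look and compute and a tool call to move; the robot and the scene stay as the last step left them, time stands still between calls to the robot, and variables do not carry over. Pictures are saved under pics/ and viewed, and the job is handed in when it is done.

Besides the shell and the picture viewer there is one more tool, called after "Emit:" by a JSON object that holds its "method" and its "body", one argument or row to a line. send_rows: Moves the arm, as the interface text tells. Its arguments: {"type":"object","properties":{"motion":{"type":"array","items":{"type":"number"}},"grip_force":{"type":"number"}},"required":["motion"]}

```bash
mkdir -p pics; cat > h.py <<'E'
import numpy as np, cv2
from scipy.spatial.transform import Rotation as R
from plant import ctrl, cams, workorder, spotter
def cam(n):
    p=cams.camera_params(n); return p
def pts(n,d,mask=None):
    p=cams.camera_params(n)
    a=np.array(p['attitude'],float)
    M=a if a.shape==(3,3) else R.from_quat(a).as_matrix()
    v,u=np.indices(d.shape)
    P=np.stack([(u-p['cx'])/p['fx']*d,(v-p['cy'])/p['fy']*d,d],-1)@M.T+np.array(p['xyz'])
    return P
def save(n,im): cv2.imwrite('pics/'+n+'.png',im[...,::-1])
E
python3 - <<'E'
from h import *
print(ctrl.get_state())
for n in ['scene','top']:
    im,d=cams.read_camera(n); save(n+'0',im); print(cams.camera_params(n)); np.savez(n+'0.npz',im=im,d=d)
    for t in ['cartridge','deck','vial','lip','rail','jar','bottle','roll']:
        for r in spotter.trace(t,n)[:2]:
            m=r['mask']; P=pts(n,d)[m&(d>0)]
            print(n,t,round(r['conf'],2),r['bbox'],np.round(np.median(P,0),3) if len(P) else None)
E
```

```text
{'time': 0.0, 'qpos': array([-1.28003249e+00,  2.87192846e-01,  1.57816419e+00,  1.73960426e-05,
        1.27858557e+00, -1.50009839e-01]), 'dq': array([-0.00097952,  0.00060632, -0.00072432,  0.00047455,  0.00023323,
        0.00151819]), 'joint_efforts': array([-9.18662372e-04, -4.05987597e+01, -2.92629254e+01, -1.30563885e-04,
        5.79758649e-03, -6.18577488e-06]), 'eef_pos': array([ 0.28781836, -0.60984579,  0.22993598]), 'tcp_rot': array([ 8.44580606e-01, -5.35427137e-01, -8.81739503e-04, -7.76639187e-04]), 'contact_force': array([ 0.1975351 , -0.74924083,  0.27980317]), 'wrist_torque': array([-0.03508026, -0.0128665 , -0.05111344]), 'opening': 1.0000344945259443}
{'fx': 419.80810360237786, 'fy': 419.80810360237786, 'cx': 274.8424480323378, 'cy': 207.59849759254286, 'xyz': array([ 1.15365203, -0.01252644,  0.71680516]), 'attitude': array([ 0.69050278,  0.6385093 , -0.23379522, -0.24668113])}
scene cartridge 0.58 [194.1, 186.4, 31.2, 25.7] [ 0.547 -0.11   0.025]
scene deck 0.61 [161.7, 177.3, 198.4, 71.3] [0.599 0.019 0.014]
scene vial 0.53 [283.1, 182.5, 12.7, 22.3] [0.562 0
[... 426 characters left out ...]
8759485, 'xyz': array([0.41441385, 0.05491404, 1.39276029]), 'attitude': array([-0.70567037,  0.70589475, -0.04604938,  0.04026632])}
top cartridge 0.78 [337.7, 212.2, 25.9, 24.7] [ 0.541 -0.112  0.026]
top deck 0.64 [223.5, 162.0, 167.0, 92.2] [0.58  0.004 0.015]
top lip 0.94 [224.1, 161.5, 167.8, 95.2] [0.581 0.004 0.015]
top lip 0.17 [192.9, 160.7, 24.8, 25.2] [0.657 0.254 0.083]
top rail 0.87 [223.3, 160.9, 168.6, 92.0] [0.581 0.004 0.015]
top jar 0.82 [418.5, 227.3, 26.6, 23.6] [ 0.498 -0.304  0.073]
top jar 0.67 [353.3, 150.0, 21.6, 17.7] [ 0.703 -0.149  0.021]
top bottle 0.84 [190.7, 159.2, 26.5, 23.7] [0.657 0.254 0.082]
top roll 0.72 [351.0, 150.2, 24.9, 23.0] [ 0.703 -0.149  0.021]
```

```bash
python3 - <<'E'
from h import *
z=np.load('top0.npz'); im=z['im'][130:280,180:460]; save('t1',cv2.resize(im,None,fx=2.85,fy=2.85,interpolation=cv2.INTER_CUBIC))
z=np.load('scene0.npz'); im=z['im'][140:300,90:430]; save('s1',cv2.resize(im,None,fx=2.35,fy=2.35,interpolation=cv2.INTER_CUBIC))
E
```

```text
(no output)
```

View pics/t1.png

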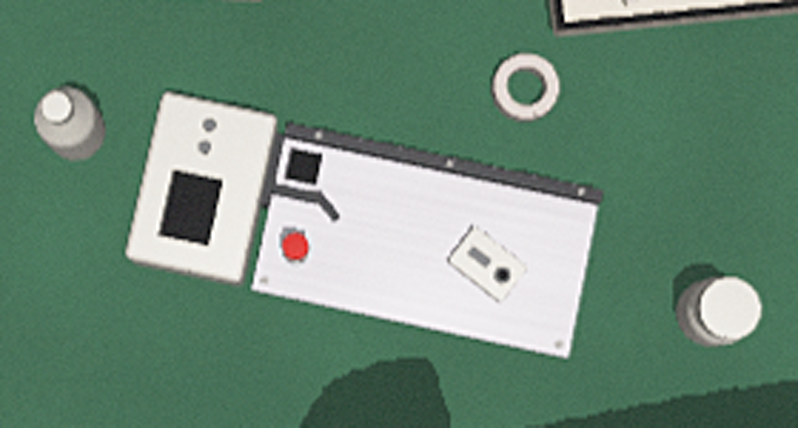

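View pics/s1.png

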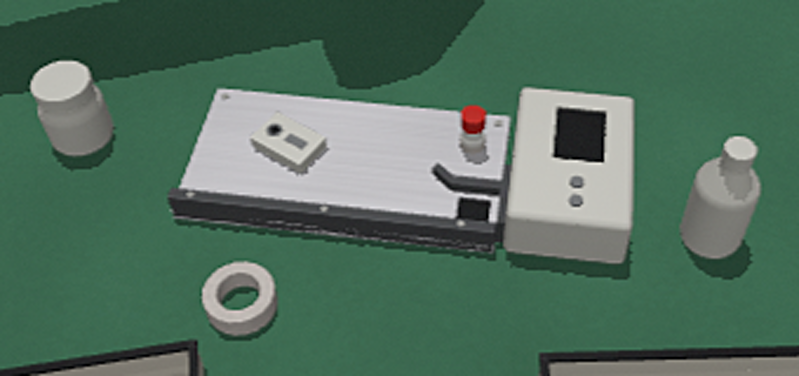

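The top view shows the deck, with the pocket at upper left around crop (305,165), the red-capped vial at (294,246) and the cartridge at (488,263), askew. Next I'll fit the deck and cartridge poses.

```bash
cat >> h.py <<'E'
from scipy.optimize import least_squares
def onplane(n,uv,z):
    p=cams.camera_params(n); M=R.from_quat(p['attitude']).as_matrix()
    uv=np.atleast_2d(uv).astype(float)
    r=np.stack([(uv[:,0]-p['cx'])/p['fx'],(uv[:,1]-p['cy'])/p['fy'],np.ones(len(uv))],-1)@M.T
    c=np.array(p['xyz']); return c+r*((z-c[2])/r[:,2])[:,None]
def proj(n,P):
    p=cams.camera_params(n); M=R.from_quat(p['attitude']).as_matrix()
    q=(np.atleast_2d(P)-np.array(p['xyz']))@M
    return np.stack([q[:,0]/q[:,2]*p['fx']+p['cx'],q[:,1]/q[:,2]*p['fy']+p['cy']],-1)
def d2w(D,P):
    P=np.atleast_2d(P).astype(float)/1000; c,s=np.cos(D[2]),np.sin(D[2])
    return np.stack([D[0]+c*P[:,0]-s*P[:,1],D[1]+s*P[:,0]+c*P[:,1],P[:,2]],-1)
def w2d(D,P):
    P=np.atleast_2d(P); c,s=np.cos(D[2]),np.sin(D[2]); x=P[:,0]-D[0];y=P[:,1]-D[1]
    return np.stack([c*x+s*y,-s*x+c*y],-1)*1000
def sub(g,uv): return cv2.remap(g,uv[:,0].astype(np.float32).reshape(-1,1),uv[:,1].astype(np.float32).reshape(-1,1),cv2.INTER_LINEAR)[:,0].astype(float)
def refine_edges(n,im,segs,tf,p0,w=8.0):
    """segs: list of (A,B) 3d model mm edge pts; tf(p,pts)->world. finds pose maximizing gradient along edges"""
    g=cv2.GaussianBlur(cv2.cvtColor(im,cv2.COLOR_RGB2GRAY),(0,0),0.7).astype(np.float32)
    p=np.array(p0,float)
    for it in range(12):
        ww=w if it<4 else w/2
        obs=[]
        for A,B in segs:
            A=np.array(A,float);B=np.array(B,float)
            for t in np.linspace(.06,.94,25):
                X=A+(B-A)*t; d=(B-A)/np.linalg.norm(B-A); nn=np.array([-d[1],d[0],0])
                o=np.arange(-ww,ww+.01,.5)
                v=sub(g,proj(n,tf(p,X+o[:,None]*nn)))
                gr=np.abs(np.gradient(v)); k=gr.argmax()
                if gr[k]<1.5: continue
                wt=gr*(np.abs(o-o[k])<2); obs.append((X,nn,(o*wt).sum()/wt.sum()))
        Q=np.array([tf(p,X+nn*oo)[0] for X,nn,oo in obs])
        def f(q):
            r=[]
            loc=w2d(q,Q); 
            return np.array([ (loc[i]-X[:2])@nn[:2] for i,(X,nn,oo) in enumerate(obs)])
        s=least_squares(f,p,loss='soft_l1',x_scale=[.001,.001,.01]); p=s.x
    return p,np.median(np.abs(f(p))),len(obs)
E
cat > fit.py <<'E'
from h import *
for n in ['top','scene']:
    z=np.load(n+'0.npz'); im=z['im']
    segs=[((-90,-185,12),(-90,95,12)),((-85,-190,12),(45,-190,12))]
    if n=='top': segs.append(((50,-185,12),(50,95,12)))
    else: segs+= [((50,-185,30),(50,95,30))]
    segs+=[((-85,108,58),(57,108,58)),((-85,213,58),(57,213,58)),((-90,113,58),(-90,208,58)),((62,113,58),(62,208,58))]
    p0=[.5985,.023,-.2]
    D,e,k=refine_edges(n,im,segs,d2w,p0,12); print(n,D,e,k)
    vis=im.copy()
    big=cv2.resize(vis,None,fx=4,fy=4,interpolation=cv2.INTER_CUBIC)
    for A,B in segs+[((7,55,22),(7,100,22)),((10,40,19),(50,40,19))]:
        q=proj(n,d2w(D,[A,B])); q=((q+.5)*4).astype(int); cv2.line(big,tuple(map(int,q[0])),tuple(map(int,q[1])),(255,0,0),1)
    x0,y0=((220,150) if n=='top' else (150,160))
    x0,y0=((180,145) if n=='top' else (160,160))
    save('fit_'+n,big[y0*4:y0*4+480,x0*4:x0*4+800])
E
python3 fit.py
```

```text
top [ 0.59734929  0.03459291 -0.21202306] 0.9316653084279949 92Traceback (most recent call last):
  File "fit.py", line 9, in <module>
    D,e,k=refine_edges(n,im,segs,d2w,p0,12); print(n,D,e,k)
          ~~~~~~~~~~~~^^^^^^^^^^^^^^^^^^^^^
  File "h.py", line 43, in refine_edges
    v=sub(g,proj(n,tf(p,X+o[:,None]*nn)))
            ~~~~^^^^^^^^^^^^^^^^^^^^^^^^
  File "h.py", line 21, in proj
    p=cams.camera_params(n); M=R.from_quat(p['attitude']).as_matrix()
ValueError: time passes only in moves, steps and waits
```

```bash
python3 - <<'E'
s=open('h.py').read()
s=s.replace("cams.camera_params(n)","CP(n)").replace("def cam(n):","_c={}\ndef CP(n):\n    if n not in _c: _c[n]=cams.camera_params(n)\n    return _c[n]\ndef cam(n):",1)
open('h.py','w').write(s)
E
python3 fit.py
```

```text
top [ 0.59734929  0.03459291 -0.21202306] 0.9316653084279949 92
scene [ 0.60007187  0.03736591 -0.22462123] 0.9739776824368249 92
```

View pics/fit_top.png

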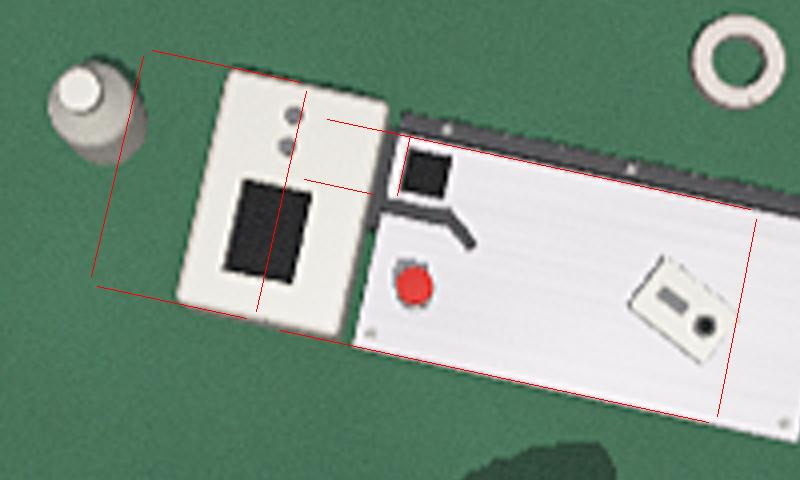

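View pics/fit_scene.png

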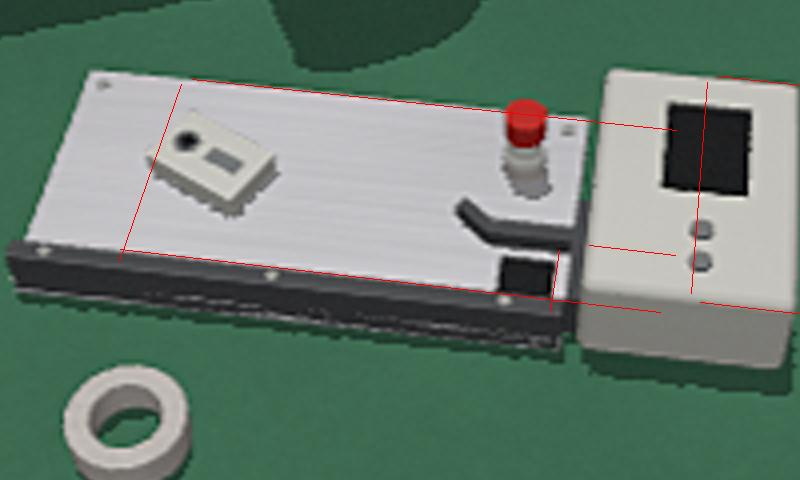

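The overlay is about 50 mm off along the rail, so it settled on the wrong edge. I'll restart the fit from a corrected guess.

```bash
sed -i 's/p0=.*/p0=[.586,-.017,-.213]/' fit.py; python3 fit.py
```

```text
top [ 0.58609005 -0.01738401 -0.21056024] 0.8924931543583554 175
scene [ 0.5881495  -0.01651394 -0.22362095] 0.8470584148271882 173
```

View pics/fit_top.png

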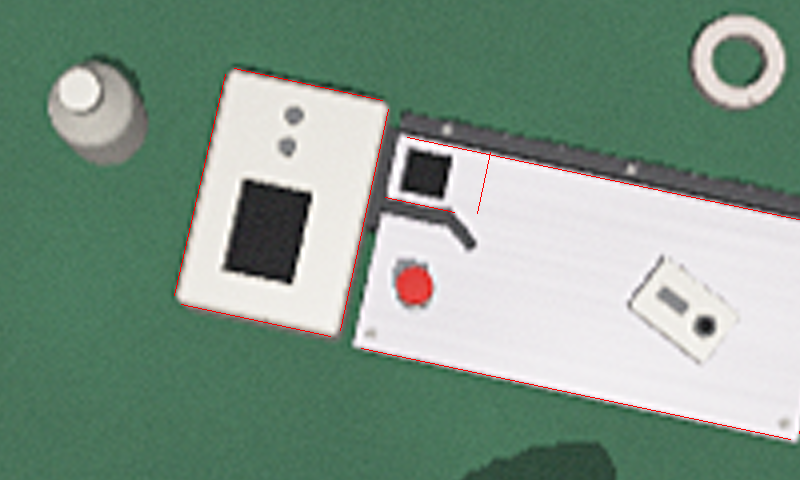

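View pics/fit_scene.png

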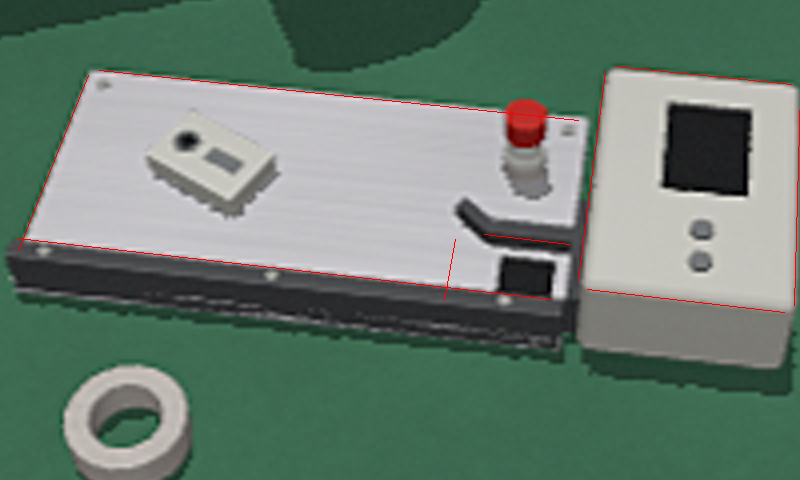

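Both overlays now sit on the deck, housing and lip. Next is the cartridge.

```bash
cat > cart.py <<'E'
from h import *
D=np.array([.587,-.017,-.214])
def cart(n,im,p0,zt=26):
    segs=[((-20,-30,zt),(-20,30,zt)),((20,-30,zt),(20,30,zt)),((-20,-30,zt),(20,-30,zt)),((-20,30,zt),(20,30,zt))]
    if p0 is None: return None
    p,e,k=refine_edges(n,im,segs,d2w,p0,8); return p,e,k
def guess(n,im,d=None):
    r=spotter.trace('cartridge',n)
    if not r: return None
    m=r[0]['mask'].astype(np.uint8)
    v,u=np.nonzero(m); q=onplane(n,np.stack([u,v],-1),.026)[:,:2]
    (c,(w,h),a)=cv2.minAreaRect((q*1000).astype(np.float32))
    a=np.deg2rad(a)
    if w>h: a+=np.pi/2
    a=a if a<np.pi/2 else a-np.pi
    if a>np.pi/2: a-=np.pi
    a=(a-D[2]+np.pi/2)%np.pi-np.pi/2+D[2]
    return np.array([c[0]/1000,c[1]/1000,a]),r[0]['conf']
def look(tag,names=('top','scene')):
    out={}
    for n in names:
        im,d=cams.read_camera(n); g=guess(n,im)
        if g is None: print(n,'none'); save(tag+n,im); continue
        p0=g[0].copy(); p0[2]=p0[2]-np.pi/2 if 0 else p0[2]
        p,e,k=cart(n,im,p0)
        print(n,'conf',round(g[1],2),'guess',np.round(p0,4),'fit',np.round(p,4),'err',round(e,2),k,'deck xy',np.round(w2d(D,[p]),1),'rel ang',round(p[2]-D[2],3))
        big=cv2.resize(im,None,fx=4,fy=4,interpolation=cv2.INTER_CUBIC)
        c=proj(n,d2w(p,[(-20,-30,26),(20,-30,26),(20,30,26),(-20,30,26)])); cv2.polylines(big,[((c+.5)*4).astype(int).reshape(-1,1,2).astype(np.int32)],True,(255,0,0),1)
        x0,y0=((215,145) if n=='top' else (160,160))
        save(tag+n,big[y0*4:y0*4+480,x0*4:x0*4+800])
if __name__=='__main__':
    import sys
    look(sys.argv[1],sys.argv[2:] or ('top','scene'))
    s=ctrl.get_state(); print(s['time'],np.round(s['eef_pos'],4),'deck',np.round(w2d(D,[s['eef_pos']]),1),np.round(s['contact_force'],1))
E
python3 cart.py c1
```

```text
top conf 0.66 guess [ 0.5415 -0.1109 -0.6829] fit [ 0.5431 -0.1087 -0.6539] err 1.94 77 deck xy [[-23.4 -98.9]] rel ang -0.44
scene conf 0.67 guess [ 0.5487 -0.1085 -0.6811] fit [ 0.5566 -0.1081 -0.6099] err 1.36 89 deck xy [[-10.4 -95.5]] rel ang -0.396
1.1 [ 0.288  -0.6105  0.2314] deck [[-166.1 -643.4]] [ 0.6  0.1 -0.1]
```

```bash
python3 - <<'E'
from h import *
D=[.587,-.017,-.214]
s=ctrl.get_state(); print(s['time']); M=R.from_quat(s['tcp_rot']).as_matrix(); print(M.round(3))
for n,z in [('top','top0.npz'),('scene','scene0.npz')]:
    pass
print('vial', w2d(D,[[.562,.061]]))
# top vial cap red centroid
z=np.load('top0.npz'); im=z['im'].astype(int); m=(im[...,0]-im[...,1]>80); v,u=np.nonzero(m); q=onplane('top',[[u.mean(),v.mean()]],.045); print(q,w2d(D,q),m.sum())
z=np.load('scene0.npz'); im=z['im'].astype(int); m=(im[...,0]-im[...,1]>80); v,u=np.nonzero(m); q=onplane('scene',[[u.mean(),v.mean()]],.053); print(q,w2d(D,q),m.sum())
E
```

```text
1.1
[[ 0.427 -0.904  0.   ]
 [-0.904 -0.427 -0.   ]
 [ 0.    -0.    -1.   ]]
vial [[-40.99461827  70.91150311]]
[[0.31569824 0.62824995 0.045     ]] [[-402.14511849  572.91487246]] 1030
[[0.2876016  0.62447138 0.053     ]] [[-428.7983942  563.2555979]] 1163
```

View pics/c1top.png

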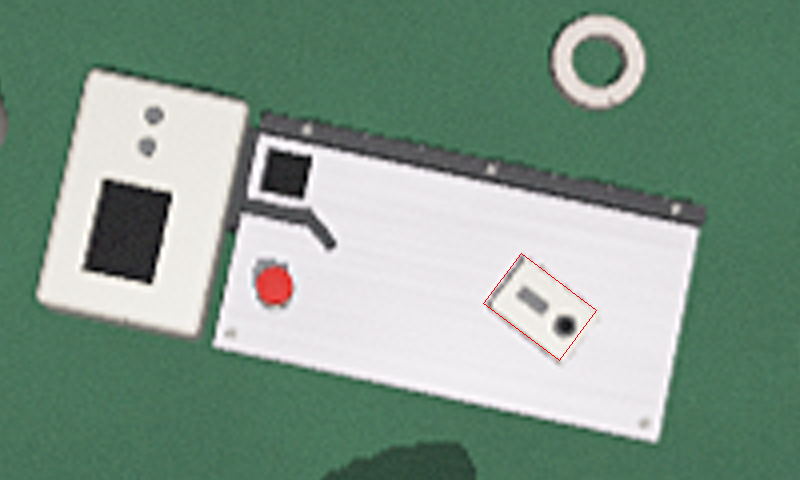

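```bash
python3 - <<'E'
from h import *
D=np.array([.587,-.017,-.214])
for n in ['top','scene']:
    z=np.load(n+'0.npz'); P=pts(n,z['d']); L=w2d(D,P.reshape(-1,3)).reshape(420,560,2)
    m=(L[...,0]>-88)&(L[...,0]<40)&(L[...,1]>-180)&(L[...,1]<-20)&(z['d']>0)
    zz=P[...,2][m]; base=np.median(zz); print(n,base,zz.max())
    c=m&(P[...,2]>base+.008)
    q=L[c]; print(c.sum(),np.median(P[...,2][c]),q.mean(0),cv2.minAreaRect(q.astype(np.float32)))
    m=(L[...,0]>-88)&(L[...,0]<0)&(L[...,1]>40)&(L[...,1]<100)&(P[...,2]>.04)
    print('vial',L[m].mean(0),m.sum(),P[...,2][m].max())
E
```

```text
top 0.012869699248988065 0.035996702331771546
367 0.02636366765248077 [ -24.19570373 -101.33831715] ((-12.884061813354492, -93.16484832763672), (138.31381225585938, 81.87987518310547), 88.53563690185547)
vial [-48.24026621  68.48597834] 73 0.06482175372405763
scene 0.011900639330461704 0.029128837195657287
422 0.025431428982400417 [-22.18310258 -99.54083725] ((-24.62720489501953, -100.90441131591797), (61.7809944152832, 41.7180061340332), 63.43101501464844)
vial [-44.14234948  70.1581593 ] 111 0.058569305322517806
```

The depth cluster and the mask agree. The cartridge centre is at deck (-24, -100) mm, with a relative angle of about -0.46 rad. The edge fit was weaker because it is white on light metal.

Plan:
1. Turn the jaw axis parallel to the rail.
2. Push with two tips about 2 cm apart. That squares the cartridge against the rail.
3. Push its short side along with the finger backs.

```bash
cat > plan.py <<'E'
from h import *
import sys
D=np.array([.587,-.017,-.214])
def rows(gx,gy,gz,n=None,step=4.5,spinrows=5):
    """print rows to go to deck gx,gy mm, z gz mm keeping/aligning jaw axis"""
    s=ctrl.get_state(); p=s['eef_pos']; M=R.from_quat(s['tcp_rot']).as_matrix()
    a=np.arctan2(M[1,0],M[0,0]); tgt=-np.pi/2+D[2]; turn=(a-tgt)
    g=d2w(D,[[gx,gy,gz]])[0]; d=g-p
    n=n or int(np.ceil(np.linalg.norm(d)*100/step)); k=max(1,min(spinrows,n)) if abs(turn)>.15 else 1
    print('turn',turn,'d',d.round(4),'n',n)
    for i in range(n):
        x=np.array([np.cos(a),np.sin(a)]); y=np.array([np.sin(a),-np.cos(a)])
        q=d/n*100; sp=turn/k if i<k else 0
        print(round(float(q[:2]@x),2),round(float(q[:2]@y),2),round(float(-q[2]),2),round(float(sp),3))
        a-=sp
if __name__=='__main__':
    rows(*map(float,sys.argv[1:4]),*( [int(sys.argv[4])] if len(sys.argv)>4 else []))
    s=ctrl.get_state(); print(s['time'],s['eef_pos'].round(4),w2d(D,[s['eef_pos']]).round(1),s['contact_force'].round(1),s['opening'])
E
python3 plan.py -80 -100 120 12
```

```text
turn 0.6547651134325696 d [ 0.1996  0.5127 -0.1114] n 12
-3.15 -3.33 0.93 0.131
-3.56 -2.89 0.93 0.131
-3.91 -2.4 0.93 0.131
-4.19 -1.87 0.93 0.131
-4.4 -1.3 0.93 0.131
-4.53 -0.72 0.93 0.0
-4.53 -0.72 0.93 0.0
-4.53 -0.72 0.93 0.0
-4.53 -0.72 0.93 0.0
-4.53 -0.72 0.93 0.0
-4.53 -0.72 0.93 0.0
-4.53 -0.72 0.93 0.0
1.1 [ 0.288  -0.6105  0.2314] [[-166.1 -643.4]] [ 0.6  0.1 -0.1] 0.9989012835311931
```

Emit:
{"method": "send_rows", "body": {
  "motion": [-3.15,-3.33,0.9,0.13,2,-3.55,-2.9,0.9,0.13,2,-3.9,-2.4,0.9,0.13,2,-4.2,-1.9,0.9,0.13,2,-4.4,-1.3,0.9,0.13,2,-4.5,-0.7,0.9,0,2,-4.5,-0.7,0.9,0,2,-4.5,-0.7,0.9,0,2,-4.5,-0.7,0.9,0,2,-4.5,-0.7,0.9,0,2,-4.5,-0.7,0.9,0,2],
  "grip_force": 40
}}

```text
time: 2.2
eef_pos: [0.484, -0.1366, 0.1305]
tcp_rot: [-0.614, 0.789, -0.007, -0.0]
contact_force: [0.4, -0.4, 1.0]
opening: 0.232
```

```bash
python3 plan.py -80 -100 60
```

```text
turn -0.03523949568256457 d [ 0.0036  0.0389 -0.0705] n 2
-1.93 0.3 3.52 -0.035
-1.94 0.24 3.52 0.0
2.2 [ 0.484  -0.1366  0.1305] [[ -75.3 -138.7]] [ 0.4 -0.4  1. ] 0.2321882196079903
```

Emit:
{"method": "send_rows", "body": {
  "motion": [-1.9,0.3,2.5,-0.03,2,-1.9,0.3,2.5,0,2,0,0,0,0,2,0,0,0,0,2]
}}

```text
time: 2.6
eef_pos: [0.4894, -0.0921, 0.0794]
tcp_rot: [-0.63, 0.777, -0.008, 0.0]
contact_force: [-0.1, -0.4, 0.8]
opening: 0.233
```

```bash
python3 plan.py -80 -100 16; python3 cart.py c2 scene
```

```text
turn 0.005581889616393054 d [-0.0018 -0.0056 -0.0634] n 2
0.29 0.03 3.17 0.006
0.29 0.03 3.17 0.0
2.6 [ 0.4894 -0.0921  0.0794] [[-79.5 -94.1]] [-0.1 -0.4  0.8] 0.23293615696405112
scene conf 0.56 guess [ 0.548  -0.1084 -0.6446] fit [ 0.5532 -0.1178 -0.6526] err 1.46 70 deck xy [[ -11.6 -105.7]] rel ang -0.439
2.7 [ 0.4893 -0.0928  0.0798] deck [[-79.4 -94.8]] [ 0.2 -1.1  0.9]
```

View pics/c2scene.png

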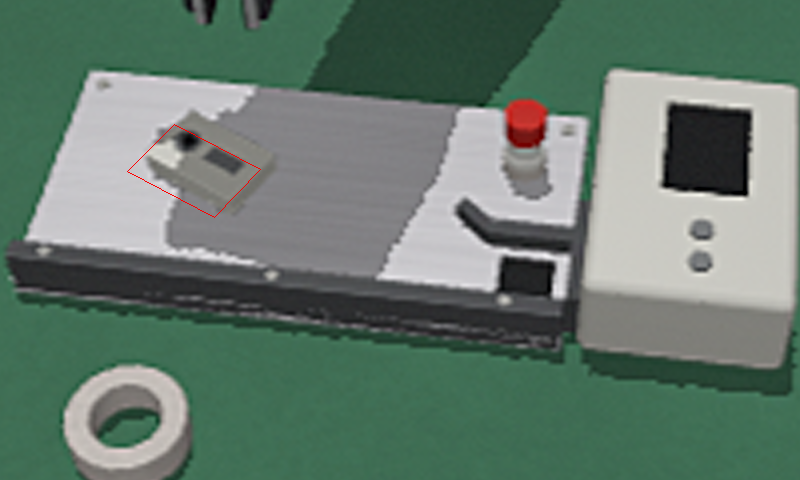

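The shadow spoils the edge fit (the red box is wrong). The cartridge is still at crop (212,158) and the tips are clear of it on the robot side, so I'll lower.

Emit:
{"method": "send_rows", "body": {
  "motion": [0.3,0.1,2.5,0,2,0.2,0.1,2.5,0,2,0,0,1.0,0,2,0,0,0,0,2]
}}

```text
time: 3.1
eef_pos: [0.4923, -0.1044, 0.0249]
tcp_rot: [-0.627, 0.779, -0.014, 0.004]
contact_force: [-0.3, -1.1, -0.6]
opening: 0.233
```

```bash
python3 plan.py -80 -101 16; cat > dep.py <<'E'
from h import *
import sys
D=np.array([.587,-.017,-.214])
def edge():
    pass
for n in sys.argv[2:]:
    im,d=cams.read_camera(n); big=cv2.resize(im,None,fx=4,fy=4,interpolation=cv2.INTER_CUBIC)
    x0,y0=((215,145) if n=='top' else (160,150)); save(sys.argv[1]+n,big[y0*4:y0*4+480,x0*4:x0*4+800])
    P=pts(n,d); L=w2d(D,P.reshape(-1,3)).reshape(420,560,2)
    r=spotter.trace('cartridge',n)
    if not r: print('none'); continue
    m=r[0]['mask']&(d>0); z=P[...,2]
    c=m&(z>.021)&(z<.031)
    q=L[c].astype(np.float32); rc=cv2.minAreaRect(q); print(n,'conf',round(r[0]['conf'],2),'n',c.sum(),'mean',q.mean(0).round(1),'rect',np.round(rc[0],1),np.round(rc[1],1),round(rc[2],1),'x',np.percentile(q[:,0],[1,99]).round(1),'y',np.percentile(q[:,1],[1,99]).round(1))
E
python3 dep.py c3 scene
```

```text
turn -0.0017896113894828591 d [-0.005   0.0057 -0.0089] n 1
-0.45 0.61 0.89 -0.002
3.1 [ 0.4923 -0.1044  0.0249] [[ -73.9 -105.5]] [-0.3 -1.1 -0.6] 0.23299164230738878
scene conf 0.77 n 403 mean [-22.1 -99.6] rect [ -24.  -100.4] [61.1 40.8] 63.5 x [-48.7   3.9] y [-132.3  -67.6]
```

View pics/c3scene.png

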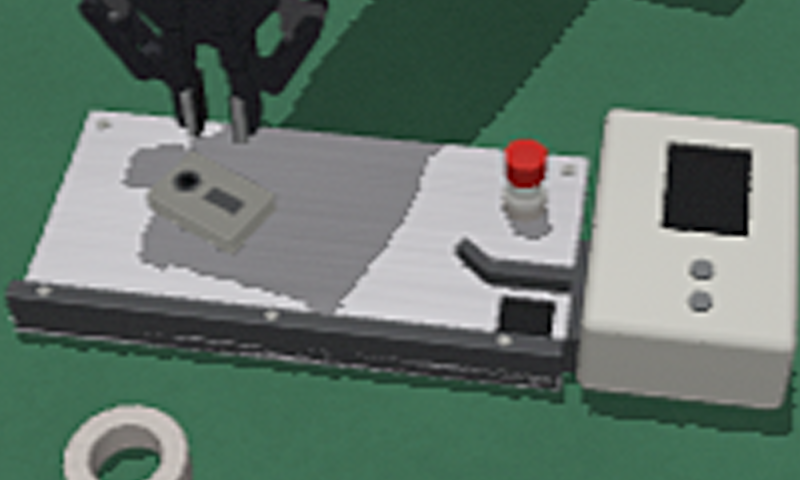

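Depth confirms centre (-24, -100) and angle -26.5°. The tips are just behind the near side. I'll lower gently to working height.

Emit:
{"method": "send_rows", "body": {
  "motion": [-0.4,0.4,0.3,0,2,0,0,0.3,0,2,0,0,0,0,2]
}}

```text
time: 3.5
eef_pos: [0.4923, -0.1004, 0.0227]
tcp_rot: [-0.627, 0.779, -0.018, 0.006]
contact_force: [-0.7, -0.5, -0.4]
opening: 0.235
```

```bash
python3 plan.py -80 -101 16
```

```text
turn -0.0016062284356783696 d [-0.0049  0.0017 -0.0067] n 1
-0.06 0.51 0.67 -0.002
3.5 [ 0.4923 -0.1004  0.0227] [[ -74.9 -101.6]] [-0.7 -0.5 -0.4] 0.23473262540241968
```

```bash
python3 -c "
from h import *
s=ctrl.get_state();print(s['qpos'].round(3),s['dq'].round(3)); print(R.from_quat(s['tcp_rot']).as_matrix().round(3))"
```

```text
[-0.4    0.177  2.142 -0.01   0.786  1.393] [ 0.005 -0.014  0.002 -0.     0.006  0.002]
[[-0.214 -0.976  0.031]
 [-0.977  0.213 -0.021]
 [ 0.013 -0.035 -0.999]]
```

Emit:
{"method": "send_rows", "body": {
  "motion": [0,0.2,0.4,0,2,0,0,0.3,0,2,0,0,0.1,0,2]
}}

```text
time: 3.8
eef_pos: [0.491, -0.0999, 0.0148]
tcp_rot: [-0.627, 0.779, -0.019, 0.006]
contact_force: [0.3, 0.2, 0.5]
opening: 0.233
```

```bash
python3 plan.py -20 -101 17;python3 -c "
from h import *
s=ctrl.get_state();print(R.from_quat(s['tcp_rot']).as_matrix().round(3))"
```

```text
turn -0.0008006910282047919 d [ 0.055  -0.0115  0.0022] n 2
-0.02 -2.81 -0.11 -0.001
-0.02 -2.81 -0.11 0.0
3.8 [ 0.491  -0.0999  0.0148] [[ -76.2 -101.4]] [0.3 0.2 0.5] 0.23295439195791956
[[-0.213 -0.976  0.033]
 [-0.977  0.213 -0.021]
 [ 0.014 -0.036 -0.999]]
```

Emit:
{"method": "send_rows", "body": {
  "motion": [0,-0.5,0,0,2,0,-0.5,0,0,2,0,-0.5,0,0,2,0,-0.5,0,0,2,0,-0.5,0,0,2,0,-0.5,0,0,2,0,-0.5,0,0,2,0,-0.5,0,0,2]
}}

```text
time: 4.6
eef_pos: [0.5329, -0.1091, 0.0157]
tcp_rot: [-0.627, 0.779, -0.018, 0.006]
contact_force: [-0.5, -0.1, -0.8]
opening: 0.239
```

```bash
python3 plan.py -6 -101 17; python3 dep.py c4 scene
```

```text
turn -0.000954038839236615 d [ 0.0268 -0.0053  0.0013] n 1
-0.05 -2.73 -0.13 -0.001
4.6 [ 0.5329 -0.1091  0.0157] [[ -33.3 -101.5]] [-0.5 -0.1 -0.8] 0.23930725920812687
scene conf 0.71 n 426 mean [  1.2 -93.9] rect [ -1.4 -94. ] [43.6 60.4] 0.2 x [-20.7  20.2] y [-123.2  -64.9]
```

View pics/c4scene.png

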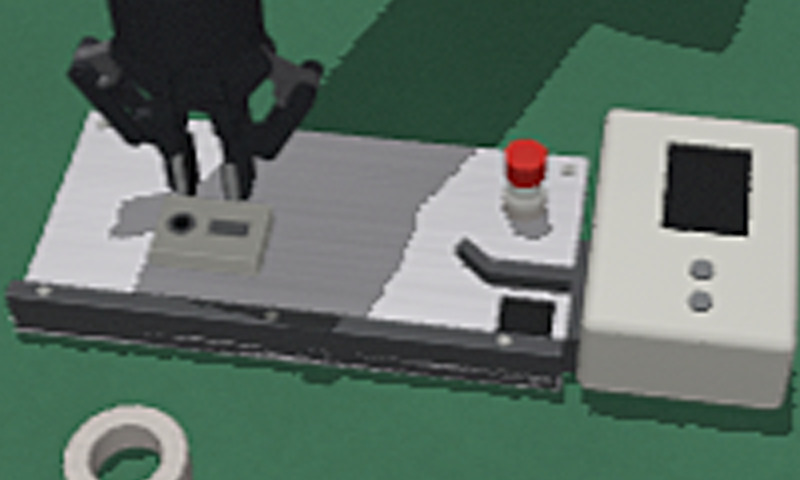

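It's squared up (relative angle about 0), centre near (0, -94). I'll continue to the rail, slowing down at the end.

Emit:
{"method": "send_rows", "body": {
  "motion": [0,-0.5,0,0,2,0,-0.5,0,0,2,0,-0.5,0,0,2,0,-0.5,0,0,2,0,-0.3,0,0,2,0,-0.2,0,0,2]
}}

```text
time: 5.3
eef_pos: [0.5593, -0.1148, 0.0166]
tcp_rot: [-0.627, 0.779, -0.018, 0.006]
contact_force: [-0.8, 0.6, -0.3]
opening: 0.235
```

Emit:
{"method": "send_rows", "body": {
  "motion": [0,-0.2,0,0,2,0,-0.2,0,0,2]
}}

```text
time: 5.5
eef_pos: [0.5631, -0.1156, 0.0166]
tcp_rot: [-0.627, 0.779, -0.017, 0.005]
contact_force: [-4.5, 0.4, 3.3]
opening: 0.231
```

```bash
python3 plan.py -1 -101 17
```

```text
turn -0.0006851378826822074 d [0.0015 0.0001 0.0004] n 1
-0.04 -0.14 -0.04 -0.001
5.5 [ 0.5631 -0.1156  0.0166] [[  -2.4 -101.4]] [-4.5  0.4  3.3] 0.2307320758282388
```

Force rises at TCP x = -2.4, as expected for rail contact. I'll press slightly more and look.

Emit:
{"method": "send_rows", "body": {
  "motion": [0,-0.2,0,0,2,0,-0.2,0,0,2]
}}

```text
time: 5.7
eef_pos: [0.5631, -0.1154, 0.016]
tcp_rot: [-0.628, 0.778, -0.012, 0.001]
contact_force: [-5.9, 0.6, 4.3]
opening: 0.234
```

```bash
python3 plan.py -1 -101 17; python3 dep.py c5 scene top
```

```text
turn 0.0004607460471595104 d [ 0.0015 -0.      0.001 ] n 1
-0.03 -0.15 -0.1 0.0
5.7 [ 0.5631 -0.1154  0.016 ] [[  -2.5 -101.3]] [-5.9  0.6  4.3] 0.23370839619103673
scene conf 0.67 n 398 mean [ 29.5 -93.5] rect [ 30.7 -94.2] [41.5 60.3] 1.0 x [10.7 49.7] y [-123.4  -64.9]
none
```

View pics/c5scene.png

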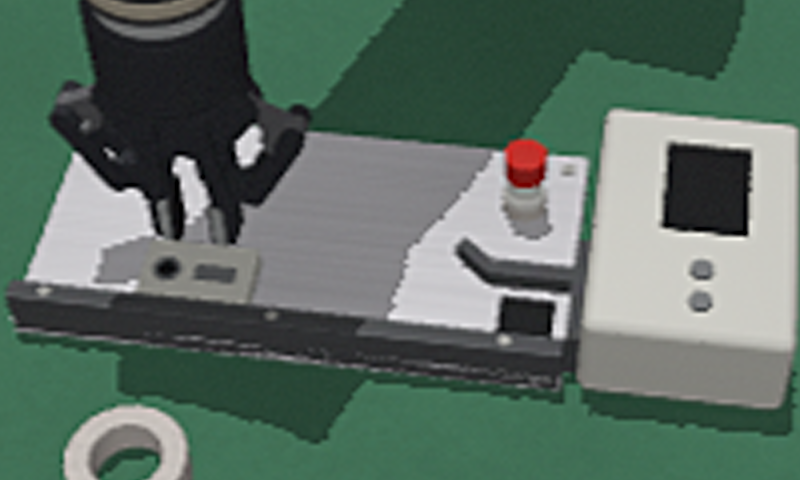

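It lies flat against the rail (faces 10 to 50, ends -124 to -64). I'll back off, lift, shut the fingers and go round behind its -y end.

Emit:
{"method": "send_rows", "body": {
  "motion": [0,0.5,0,0,2,0,1.5,0,0,2,0,0.5,-2,0,2,0,0,-2.5,0,2,1.5,0,-1,0,0,2.5,-1,0,0,0,1.5,-1.5,0,0,0,0,-1.5,0,0,0,0,0,0,0,0]
}}

```text
time: 6.8
eef_pos: [0.5647, -0.1773, 0.0742]
tcp_rot: [-0.628, 0.778, -0.016, 0.003]
contact_force: [0.2, -0.5, 0.8]
opening: 0.003
```

```bash
python3 plan.py 29 -155 60; python3 dep.py c6 scene top
```

```text
turn 0.00039601489180474125 d [ 0.0177  0.0026 -0.0142] n 1
-0.63 -1.67 1.42 0.0
6.8 [ 0.5647 -0.1773  0.0742] [[  12.3 -161.3]] [ 0.2 -0.5  0.8] 0.0026196564277478603
scene conf 0.74 n 381 mean [ 28.9 -93.3] rect [ 28.9 -94.2] [39.  59.7] 0.3 x [10.3 47.4] y [-122.8  -65. ]
top conf 0.88 n 303 mean [ 31.1 -90.2] rect [ 31.  -93.7] [60.9 43.7] 87.5 x [10.4 52.3] y [-121.7  -65.6]
```

View pics/c6scene.png

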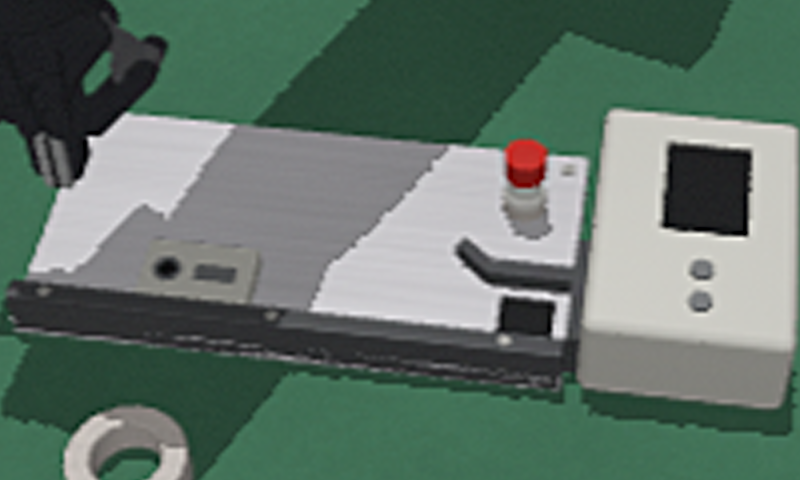

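Emit:
{"method": "send_rows", "body": {
  "motion": [-0.3,-0.8,1,0,0,-0.3,-0.8,1.5,0,0,0,0,0,0,0,0,0,0,0,0]
}}

```text
time: 7.4
eef_pos: [0.5795, -0.171, 0.0459]
tcp_rot: [-0.629, 0.777, -0.014, 0.002]
contact_force: [0.2, -0.3, 0.8]
opening: -0.003
```

```bash
python3 plan.py 29 -155 17
```

```text
turn 0.003367348385106883 d [ 0.0029 -0.0036 -0.0289] n 1
0.29 -0.36 2.89 0.003
7.4 [ 0.5795 -0.171   0.0459] [[  25.4 -152.1]] [ 0.2 -0.3  0.8] -0.002810871747200067
```

Emit:
{"method": "send_rows", "body": {
  "motion": [0.2,-0.3,1,0,0,0,0,1,0,0,0,0,0.5,0,0,0,0,0.2,0,0]
}}

```text
time: 7.8
eef_pos: [0.5826, -0.1741, 0.0173]
tcp_rot: [-0.629, 0.777, -0.014, 0.002]
contact_force: [-0.3, -0.9, -0.6]
opening: -0.001
```

```bash
python3 plan.py 29 -140 17; python3 dep.py c7 scene;python3 -c "
from h import *
s=ctrl.get_state();print(R.from_quat(s['tcp_rot']).as_matrix().round(3))"
```

```text
turn 0.0039336016975173305 d [ 0.003   0.0142 -0.0003] n 1
-1.45 0.0 0.03 0.004
7.8 [ 0.5826 -0.1741  0.0173] [[  29.1 -154.5]] [-0.3 -0.9 -0.6] -0.0010108006278494524
none
[[-0.209 -0.978  0.02 ]
 [-0.978  0.208 -0.019]
 [ 0.014 -0.024 -1.   ]]
```

View pics/c7scene.png

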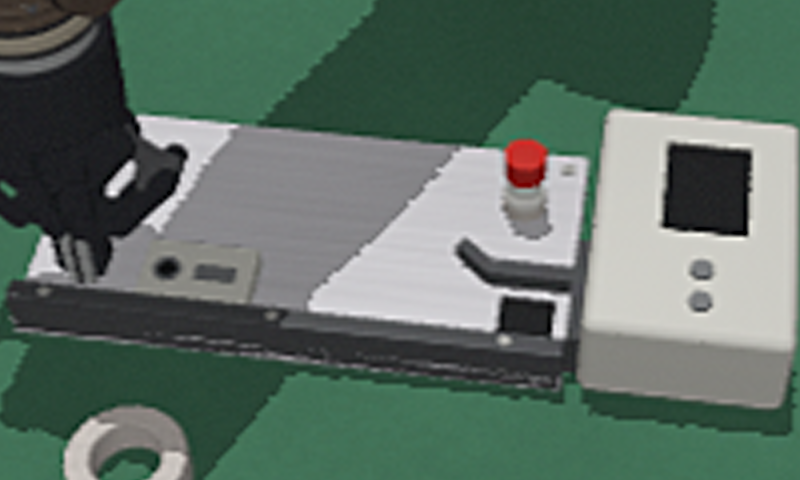

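Emit:
{"method": "send_rows", "body": {
  "motion": [-0.6,0,0,0.004,0,-0.6,0,0,0,0,-0.6,-0.02,0,0,0,-0.6,-0.02,-0.02,0,0,-0.6,-0.02,-0.02,0,0,-0.6,-0.02,-0.02,0,0,-0.6,-0.02,-0.02,0,0,-0.6,-0.02,-0.02,0,0,-0.6,-0.02,0,0,0,-0.6,-0.02,0,0,0]
}}

```text
time: 8.9
eef_pos: [0.5984, -0.1116, 0.0194]
tcp_rot: [-0.628, 0.778, -0.015, 0.002]
contact_force: [-2.1, -1.0, 2.2]
opening: 0.002
```

```bash
python3 plan.py 29 20 17 30|grep -v '^-0'; python3 dep.py c8 scene top
```

```text
turn 0.00039691507338845966 d [ 0.0212  0.108  -0.0024] n 30
8.9 [ 0.5984 -0.1116  0.0194] [[ 31.2 -90. ]] [-2.1 -1.   2.2] 0.002082913241566502
scene conf 0.56 n 388 mean [ 29.5 -47.5] rect [ 28.2 -47.7] [59.5 38.8] 88.3 x [10.2 47.2] y [-77. -19.]
top conf 0.58 n 74 mean [ 26.3 -26.9] rect [ 28.3 -25.8] [34.5 17.8] 10.5 x [10.8 45.6] y [-36.7 -19.1]
```

View pics/c8scene.png

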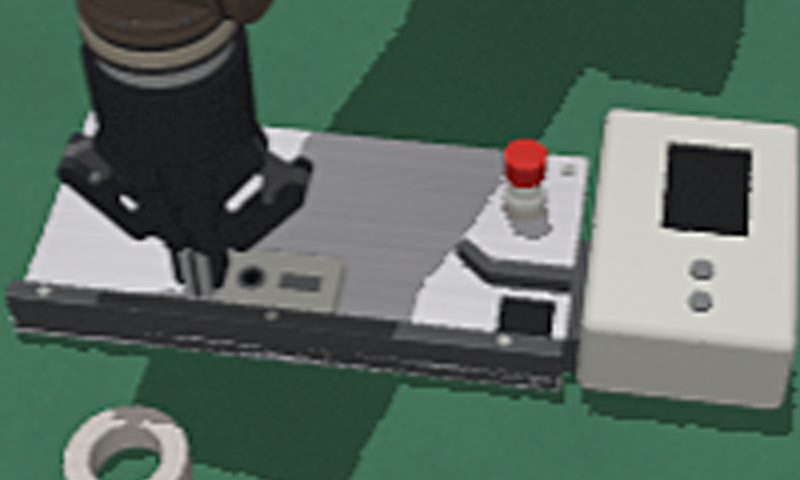

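It's still flat on the rail, centre y about -48. Continuing.

Emit:
{"method": "send_rows", "body": {
  "motion": [-0.6,0.03,0.05,0,0,-0.6,0,0.05,0,0,-0.6,-0.01,0.03,0,0,-0.6,-0.01,0,0,0,-0.6,-0.01,0,0,0,-0.6,-0.01,0,0,0,-0.6,-0.01,0,0,0,-0.6,-0.01,0,0,0,-0.6,-0.01,0,0,0,-0.6,-0.01,0,0,0]
}}

```text
time: 10.1
eef_pos: [0.6117, -0.0532, 0.0191]
tcp_rot: [-0.628, 0.778, -0.016, -0.002]
contact_force: [-3.9, -4.3, 3.8]
opening: 0.002
```

```bash
python3 plan.py 29 26 17 30|grep -v '^-0'; python3 dep.py c9 scene top
```

```text
turn 0.0013324187130752119 d [ 0.0091  0.0554 -0.0021] n 30
10.1 [ 0.6117 -0.0532  0.0191] [[ 31.8 -30.1]] [-3.9 -4.3  3.8] 0.0018409500071385374
scene conf 0.93 n 400 mean [30.  12.1] rect [30.6 11.3] [42.5 59.8] 2.2 x [10.2 50.7] y [-16.8  40.8]
none
```

View pics/c9scene.png

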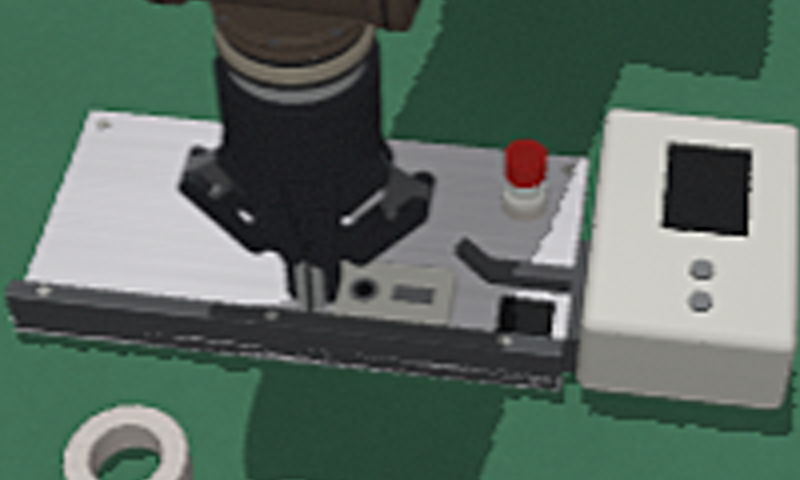

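Emit:
{"method": "send_rows", "body": {
  "motion": [-0.6,0.05,0.05,0,0,-0.6,0.02,0.05,0,0,-0.6,0,0,0,0,-0.6,0,0,0,0,-0.6,0,0,0,0,-0.6,0,0,0,0,-0.5,0,0,0,0,-0.4,0,0,0,0]
}}

```text
time: 11.1
eef_pos: [0.6217, -0.0093, 0.0187]
tcp_rot: [-0.628, 0.778, -0.018, -0.003]
contact_force: [-3.7, -4.4, 4.4]
opening: 0.001
```

```bash
python3 plan.py 29 26 17 30|grep -v '^-0'; python3 dep.py c10 scene top
```

```text
turn 0.0009093690149781786 d [-0.0009  0.0115 -0.0017] n 30
11.1 [ 0.6217 -0.0093  0.0187] [[32.3 14.9]] [-3.7 -4.4  4.4] 0.0014605429108129038
none
none
```

View pics/c10scene.png

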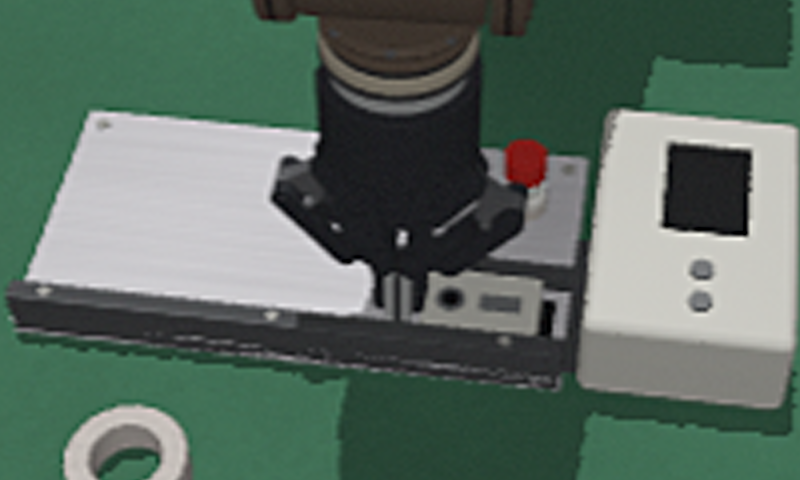

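It's in the pocket mouth, with about 12 mm to go. Slow finish.

Emit:
{"method": "send_rows", "body": {
  "motion": [-0.3,0.02,0,0,0,-0.3,0.02,0,0,0,-0.3,0,0,0,0,-0.3,0,0,0,0]
}}

```text
time: 11.7
eef_pos: [0.6245, 0.0027, 0.0183]
tcp_rot: [-0.627, 0.778, -0.018, -0.002]
contact_force: [-2.0, -3.4, 4.2]
opening: -0.001
```

Emit:
{"method": "send_rows", "body": {
  "motion": [-0.2,0,0,0,0,-0.2,0,0,0,0]
}}

```text
time: 11.9
eef_pos: [0.6251, 0.0053, 0.0184]
tcp_rot: [-0.628, 0.778, -0.019, -0.004]
contact_force: [-4.2, -13.5, 5.4]
opening: -0.001
```

Emit:
{"method": "send_rows", "body": {
  "motion": [-0.2,0,0,0,0,-0.2,0,0,0,0]
}}

```text
time: 12.1
eef_pos: [0.6251, 0.005, 0.0185]
tcp_rot: [-0.63, 0.777, -0.022, -0.008]
contact_force: [-3.6, -10.0, 5.4]
opening: -0.001
```

```bash
python3 plan.py 29 26 17 30|grep -v '^-0'
```

```text
turn 0.005044876287339184 d [-0.0042 -0.0028 -0.0015] n 30
0.01 0.01 0.0 0.005
0.01 0.01 0.0 0.0
0.01 0.01 0.0 0.0
0.01 0.01 0.0 0.0
0.01 0.01 0.0 0.0
0.01 0.01 0.0 0.0
0.01 0.01 0.0 0.0
0.01 0.01 0.0 0.0
0.01 0.01 0.0 0.0
0.01 0.01 0.0 0.0
0.01 0.01 0.0 0.0
0.01 0.01 0.0 0.0
0.01 0.01 0.0 0.0
0.01 0.01 0.0 0.0
0.01 0.01 0.0 0.0
0.01 0.01 0.0 0.0
0.01 0.01 0.0 0.0
0.01 0.01 0.0 0.0
0.01 0.01 0.0 0.0
0.01 0.01 0.0 0.0
0.01 0.01 0.0 0.0
0.01 0.01 0.0 0.0
0.01 0.01 0.0 0.0
0.01 0.01 0.0 0.0
0.01 0.01 0.0 0.0
0.01 0.01 0.0 0.0
0.01 0.01 0.0 0.0
0.01 0.01 0.0 0.0
0.01 0.01 0.0 0.0
0.01 0.01 0.0 0.0
12.1 [0.6251 0.005  0.0185] [[32.5 29.6]] [ -3.6 -10.    5.4] -0.001496101601594216
```

Force jumped to 10–13 N and motion stopped at the expected TCP y, so it's against the end stop. Back straight off, lift and check.

Emit:
{"method": "send_rows", "body": {
  "motion": [0.5,0,0,0,0,1.2,0.1,0,0,0,1.5,0.2,0,0,0,1,0.2,-2,0,0,0,0,-4,0,0,0,0,-4,0,0,4,2,-3,0,0,4,4,0,0,0,4,4,0,0,0,4,3,0,0,0,0,0,0,0,0]
}}

```text
time: 13.2
eef_pos: [0.4518, -0.1556, 0.148]
tcp_rot: [-0.629, 0.778, -0.019, -0.005]
contact_force: [0.2, 1.1, 0.1]
opening: -0.002
```

```bash
python3 dep.py c11 scene top; python3 - <<'E'
from h import *
D=[.587,-.017,-.214]
for n,a,b in [('scene',0,0),('top',0,0)]:
    im,d=cams.read_camera(n); L=w2d(D,pts(n,d).reshape(-1,3)).reshape(420,560,2); z=pts(n,d)[...,2]
    m=(L[...,0]>-88)&(L[...,0]<-10)&(L[...,1]>40)&(L[...,1]<100)&(z>.04)&(z<.08); print(n,'vial',L[m].mean(0),m.sum())
    for t in ['jar','bottle','roll']:
        r=spotter.trace(t,n)
        if r: print(t,np.median(pts(n,d)[r[0]['mask']&(d>0)],0).round(3))
    big=cv2.resize(im,None,fx=8,fy=8,interpolation=cv2.INTER_CUBIC)
    for P in [[(10,40,26),(50,40,26),(50,100,26),(10,100,26)]]:
        pass
    c=proj(n,d2w(D,[(30,70,26)]))[0]; x,y=int(c[0]*8),int(c[1]*8); save('z'+n,big[y-240:y+240,x-350:x+350])
s=ctrl.get_state(); print(s['time'],s['eef_pos'],s['contact_force'])
E
```

```text
scene conf 0.8 n 371 mean [29.1 72.2] rect [28.2 71.2] [58.5 37. ] 87.4 x [11. 46.] y [43.3 99.6]
top conf 0.9 n 292 mean [30.2 70.4] rect [30.3 70.6] [57.8 38.2] 88.4 x [11.6 48.9] y [42.2 98.4]
scene vial [-44.5807331   70.16244099] 110
jar [ 0.517 -0.305  0.053]
bottle [0.679 0.254 0.07 ]
roll [ 0.707 -0.149  0.021]
top vial [-48.27952898  68.47895426] 73
jar [ 0.5   -0.305  0.074]
bottle [0.657 0.254 0.083]
roll [0.579 0.001 0.015]
13.8 [ 0.45591142 -0.15268584  0.14854311] [ 0.34321923 -0.53906666 -0.50728495]
```

View pics/zscene.png

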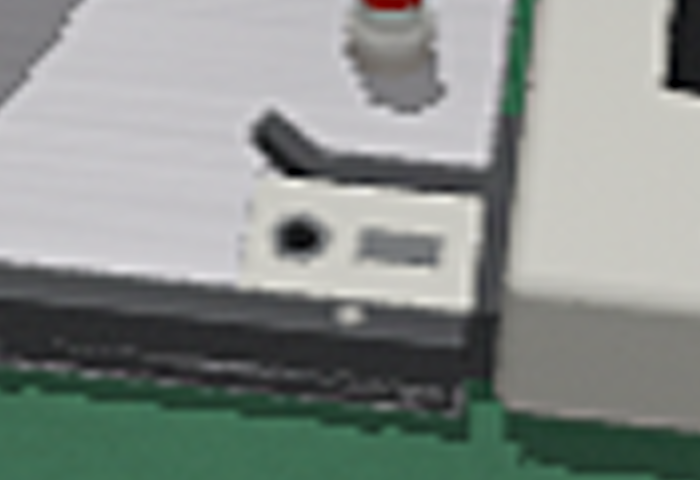

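View pics/ztop.png

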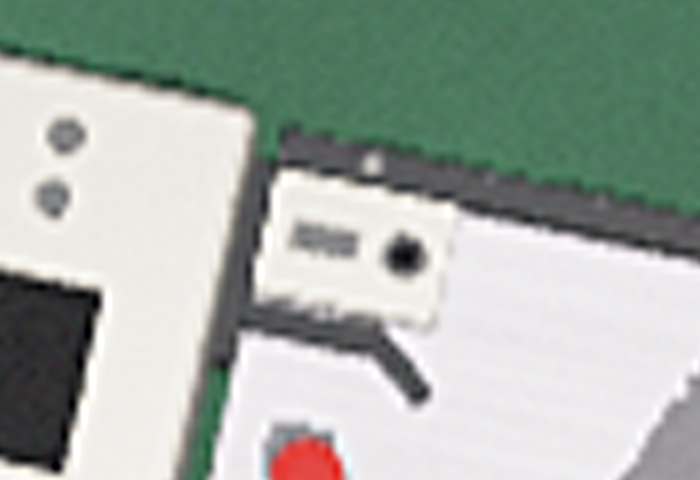

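Both cameras put it at home (about 30, 70). For a check on residual yaw, I'll compare the well-to-window direction now with when it was pressed flat on the rail.

```bash
python3 - <<'E'
from h import *
D=[.587,-.017,-.214]
def blobs(img,off,n,cen):
    P=[]
    g=cv2.cvtColor(img,cv2.COLOR_BGR2GRAY).astype(float)
    v,u=np.indices(g.shape); uv=np.stack([u.ravel()/4+off[0]-.375,v.ravel()/4+off[1]-.375],-1)
    L=w2d(D,onplane(n,uv,.026))
    rel=L-np.array(cen); box=(abs(rel[:,0])<13)&(abs(rel[:,1])<24)
    gg=g.ravel(); ref=np.percentile(gg[box],80); w=np.where(box,np.clip(ref-15-gg,0,None),0)
    a=w*(rel[:,1]<0); b=w*(rel[:,1]>3)
    A=(L*a[:,None]).sum(0)/a.sum(); B=(L*b[:,None]).sum(0)/b.sum(); d=B-A
    return A.round(1),B.round(1),round(float(np.degrees(np.arctan2(-d[0],d[1]))),2)
for n,off in [('top',(215,145)),('scene',(160,150))]:
    for f,c in [('c6',(30,-94)),('c8',(30,-48)),('c11',(30,70))]:
        if n=='top' and f=='c8': continue
        print(n,f,blobs(cv2.imread(f'pics/{f}{n}.png'),off,n,c))
E
```

```text
top c6 (array([  29.8, -111.9]), array([ 29.8, -83.4]), 0.13)
top c11 (array([29.7, 54.1]), array([29.3, 81.7]), 0.95)
scene c6 (array([  29.7, -109.6]), array([ 29.9, -82.2]), -0.47)
scene c8 (array([ 29.7, -64. ]), array([ 29.9, -36.4]), -0.33)
scene c11 (array([29.9, 55.7]), array([29.9, 82.7]), -0.11)
```

```bash
python3 -c "
from plant import workorder
print(workorder.sign_off())"
```

```text
the job is handed in; nothing more can be done
None
```

The cartridge is loaded, fully home in the corner pocket, and I handed the job in at about 14 s of the 54 s allowed.

**How it went:** I pushed it straight across with two fingertips about 2 cm apart, which squared it from about -0.46 rad to flat against the rail. I then went round behind it with the fingers shut and slid it along the rail with the outside of a finger. At the end stop the force rose to about 14 N and the motion stopped. I then backed straight off and lifted clear.

**Last checks:**
- **Position:** both cameras put the centre within about 2–3 mm of home (30, 70): the top view gave about (30, 70) and the scene view (29, 72).
- **Yaw:** the line from the round well to the window changed by 0.4–0.8° from when it lay against the rail, which is about the measuring noise.
- **Bystanders:** the vial, jar and bottle measured where they started in both views. The roll did too in the scene view.
- **Arm:** it finished well above and clear of everything, with contact force at noise level.

**Checks that failed or disagreed:**
- The last top-view search for the roll locked onto the deck instead, so the roll has only the scene view behind it.
- Fitting the cartridge by its edges was unreliable in shadow (white on light metal), so I used depth data and the network outline instead.
- The two cameras' deck angles differed by 0.013 rad, so I worked with a value between them.

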